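# Set the depth-stop ring of a binding machine and close its cover

## Task

Spin the knurled ring up its threaded rod on the binding machine until the ring's top face is level with the red pointer, then push the clear sliding cover by its orange handle along its rails until it is fully closed against the blue frame. Leave the red pointer where it is set, do not disturb the mug, bottle, plant and calculator around the machine, and let go of everything at the end.

Things in the scene. Friction and masses are not known exactly. Their poses are not given: they have to be found in the camera images.
- machine: Fixed white and grey binding machine, 360 mm wide (y), 260 deep (x). Origin on the table 75 mm below the rod's foot; z up. Its deck slopes 30 degrees, rising to +x: its normal n = (-0.5, 0, 0.866) leans to -x (roughly away from the robot), up-slope is v = (0.866, 0, 0.5) in this frame. Deck: 170 mm along v, y = -255 to +95. White punch head at x = 95 to 170, 105 high.
- rod_foot (a point): Foot of the threaded rod, in the middle of the working bay, on the deck's surface. Axes: z = n, along the rod; y along the machine's width; x = v, up-slope. The rod is 16 mm thick and ends 64 mm above the deck. Rails for the cover run along y at v = -86 to -74 and +74 to +86 mm, tops 70 mm above the deck; a wall is under the lower one.
- ring_top (a point): Centre of the top face of the knurled brass ring, on the rod's axis; axes as rod_foot, not spinning. Ring: 55 mm diameter (57 over the ridges), 20 high. Right-hand fast thread: turned counter-clockwise seen from the rod's free end it rises 22 mm a turn; stiff (0.04 N m), stays where left. The top face starts 40 to 44 mm above the deck and can climb to 62.
- ring_center (a point): Centre of the ring, half-way up, 10 mm below ring_top along the rod; same axes.
- mark (a point): Tip of the red pointer, at its upper face: the level, along the rod, for the ring's top face. 62 mm from the rod's axis at v = -40, y = +47 mm; axes as rod_foot. Set 51 to 57 mm above the deck; stiff. It sits on a scale plate 62 mm high in the low corner of the bay (v -72 to -39, y +46 to +77 mm).
- frame (a point): Middle of the blue frame bar that the cover closes against, at its face towards the cover, 70 mm above the deck, at y = +83 mm. The bar is 12 mm thick, crosses the deck along v and its top is 76 mm above the deck.
- cover (a joint): How far the clear sliding cover with blue edges is open, in m: 0 = closed against the blue frame; opens towards the machine's -y, at most 0.172. It takes about 3 N to slide and stays where left. A flat 150 x 150 mm plate, its upper face 74 mm above the deck (blue edges 76), its leading edge at y = +83 mm minus the opening.
- handle (a point): Centre of the cover's orange upright handle: 60 mm along v, 14 thick along y, from 74 to 110 mm above the deck along n (this point at 92 mm). It lies at y = -30 mm minus the opening, at v = 0. Axes as rod_foot.
- mug_center (a point): Centre, half-way up, of a blue mug, 80 mm diameter, 95 mm high (bystander).
- bottle_center (a point): Centre, half-way up, of an amber bottle, 64 mm diameter, 170 mm high (bystander).
- plant_center (a point): Centre of the pot, 42 mm up, of a small potted plant: terracotta pot 100 mm across and 85 mm high, leaves to 165 mm (bystander).
- calculator_center (a point): Centre of a black desk calculator lying flat, 90 x 150 x 18 mm (bystander).

How it is judged (in metres and radians):
On the way, in this order (a step that is already met when the one before it is completed fails the run):
1. the ring's top face is level with the red pointer (within 2.5 mm along the rod) (z of ring_top in the frame of mark between -0.0025 and 0.0025 m), for 0.2 s.
2. the cover is closed against the frame (within 3 mm) (value of joint cover below 0.003 m), for 0.2 s.
At the end, for the whole second after the job is handed in: The ring's top face is level with the red pointer within 2.5 mm along the rod, and the cover is closed against the blue frame within 3 mm (all of step 1 and value of joint cover below 0.003 m); the robot touches nothing.
It fails at once if the red pointer is shifted by more than 1.5 mm (distance of mark from where it was at the start of the episode above 0.0015 m).
It fails at once if a bystander (mug, bottle, plant, calculator) is pushed more than 15 mm or tipped over (distance of any of mug_center, bottle_center, plant_center, calculator_center from where it was at the start of the episode above 0.015 m or angle between any of mug_center, bottle_center, plant_center, calculator_center's own z axis and vertical above 0.3 rad).
It also fails if it takes over 67 s, if anything falls off the work surface, if the arm or the gripper's body presses on something with over 40 N, if the wrist force passes 120 N, or if a joint passes its speed limit or range.

## Robot

A 6-joint arm with a two-finger parallel gripper is mounted at the origin on the work surface. World frame = base frame: x ahead of the robot, y to its left, z up, the work surface at z = 0. Lengths are in mm, angles in degrees, forces in N, time in s.
With the tool pointing down it reaches from about 350 to 850 mm from the base axis. Payload 8.1 kg.
Tool frame: the origin (TCP) lies midway between the tips of the shut fingers; the grasp point (between the pads) lies 19 mm behind it; x points along the fingers, y is the direction in which the jaws open and shut, and the axes are right-handed (so a half turn about x gives the same grasp; the last joint's range is limited). The gripper opens to 85 mm and grips with 20 to 120 N. Pads are 22 mm wide; open, the fingers measure 114 mm over their backs; the gripper's body (76 mm by 85 mm) begins 54 mm behind the grasp point. The pads swing forward as they close: fully open they stand 13 mm farther back than shut.
Start: joints at [-73.075, 7.471, 85.268, -0, 87.261, -4.893], TCP at [223.018, -557.017, 231.292] pointing down, gripper open.
Joint ranges: [-169.43, 169.43], [-51.17, 129.36], [1.28, 143.12], [-76.62, 256.62], [0, 156.53], [-152.29, 152.29]. Speed limits (degrees/s): [136.94, 136.94, 159.86, 180, 180, 180].

## Interface

Orientations are given as [roll, pitch, yaw] about the fixed x, y, z axes, in that order (R = Rz(yaw) Ry(pitch) Rx(roll)).
In Python, from bench import sense, snapshot, hand_in gives the robot as it stands.
- The arm moves only by the tool drive_tool, never from a script. Its argument "deltas" is a list of rows, each a list of 7 numbers: the closure in counts, from 0 (fully open) to 255 (shut), then the shift along the tool's x, y, z in m, then the turn, a rotation vector about the tool's x, y, z in rad. A call has exactly 10 rows; each row is the pose to reach, as a shift and turn from the pose commanded when the call began, along the tool's axes at that moment; what a row does not reach only later rows make up. A row lasts 1/12 s, in which the tool goes at most 41.7 mm and 7.16 degrees, less where a joint would pass 70% of its speed; a pose out of reach is approached as far as the arm can. A call with a gripper value outside its range is refused whole. The fingers move at their own pace and stop on an object; "squeeze" is the grip in N (left out, the last holds). Time passes only in rows, so rows that repeat a pose let the fingers close, or fill a call up. It gives the time, the measured TCP pose, the force and the opening at its end, in the units of the state.
- sense(): the state, without advancing time (a new reading comes with each control period).
- snapshot(name): name is "scene" or "top" or "wrist"; returns a dict with "frame" (480x640x3 uint8, blue, green, red), "fx", "fy", "cx", "cy" (pixels), "rvec" (rotation vector, rad) and "tvec" (3), from world to camera coordinates, as OpenCV has them. Camera axes: x right, y down, z forward; pixel columns grow to the right and rows downward; lengths in mm; the calibration is good to about 2 mm. A picture is of the moment at which its call begins. There is no depth.
- hand_in(): hands the job in, once; it reports no verdict.
The state is a dict: "time": time; "joint_pos": joint angles; "qd": joint speeds; "joint_efforts": joint torques, N m; "tool_pos": TCP position; "tcp_rot": TCP orientation; "ft_force": force on the tool from outside, world axes, zero at the start; "wrist_torque": the same for the moment, N m; "finger_gap": finger opening in mm.
Only numpy, scipy, OpenCV 4.12 (cv2) and the standard library are available. Lean on these libraries where they do the work, as an engineer would, in place of code of your own. Each camera call takes 0.05 s, during which the arm holds its last target.

## Working session

There is one attempt and no reset: what is moved stays moved. The work goes in short steps, Python scripts to look and compute and a tool call to move; the robot and the scene stay as the last step left them, time stands still between calls to the robot, and variables do not carry over. Pictures are saved under pics/ and viewed, and the job is handed in when it is done.

Besides the shell and the picture viewer there is one more tool, called after "Request:" in YAML: its name, and indented under it one key for each argument. drive_tool: Moves the arm, as the interface text tells. Its arguments: {"type":"object","properties":{"deltas":{"type":"array","items":{"type":"array","items":{"type":"number"}}},"squeeze":{"type":"number"}},"required":["deltas"]}

```bash
ls; mkdir -p pics; python3 - <<'E'
from bench import *
import cv2
s=sense(); print(s)
for n in("scene","top","wrist"):
    d=snapshot(n); cv2.imwrite(f"pics/{n}0.png",d["frame"])
    print(n,{k:v for k,v in d.items() if k!="frame"})
E
```

```text
pics
{'time': 0.0, 'joint_pos': array([-7.30767368e+01,  7.51655386e+00,  8.53305190e+01,  4.04404494e-04,
        8.72611288e+01, -4.89272675e+00]), 'qd': array([-0.06451673,  0.01381477,  0.04944736, -0.06969969,  0.10331075,
       -0.06038918]), 'joint_efforts': array([-8.16123211e-04, -5.69395566e+01, -5.00554097e+01, -4.14234119e-04,
        1.42987934e-02,  1.15494583e-05]), 'tool_pos': array([ 222.83952756, -556.48298235,  230.21747852]), 'tcp_rot': array([-95.10660507,  89.89179764, 106.70936518]), 'ft_force': array([0.39677869, 0.10044743, 0.66946794]), 'wrist_torque': array([-0.03111639,  0.0025277 ,  0.0100863 ]), 'finger_gap': 85.21372777567368}
scene {'fx': 554.336166387059, 'fy': 554.336166387059, 'cx': 318.289698054059, 'cy': 235.94815995615278, 'rvec': array([ 1.96548237,  1.59469303, -0.61534597]), 'tvec': array([ -96.5409376 , -360.43580539, 1623.65934876])}
top {'fx': 467.2611048145771, 'fy': 467.2611048145771, 'cx': 316.5016273231527, 'cy': 239.4241141823584, 'rvec': array([ 2.16111275, -2.14554674,  0.1500723 ]), 'tvec': array([ -2.42718749, 582.12464579, 893.83084959])}
wrist {'fx': 375.99001919865947, 'fy': 375.99001919865947, 'cx': 315.8887238979925, 'cy': 237.25160765254412, 'rvec': array([-2.40581797,  1.62910566,  0.22678229]), 'tvec': array([-599.89073209,  -34.56468696,  377.76162079])}
```

View pics/scene0.png

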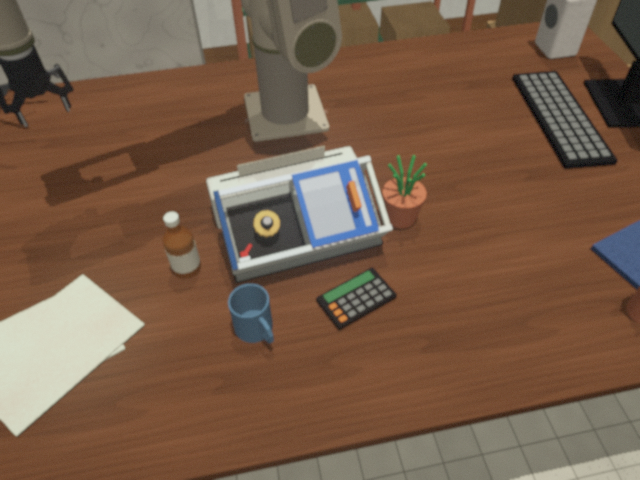

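View pics/top0.png

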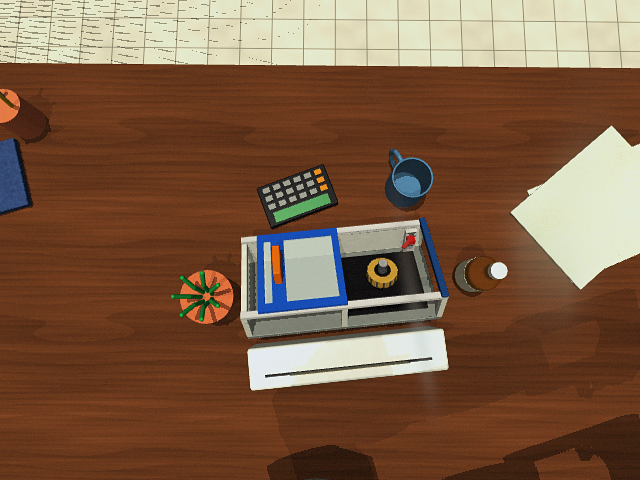

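View pics/wrist0.png

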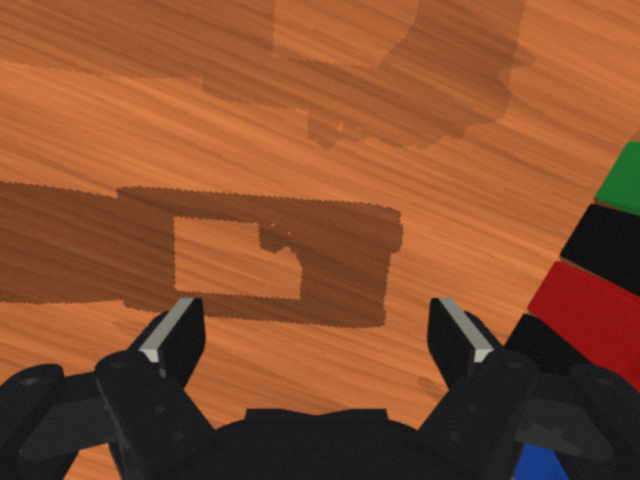

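```bash
cat > h.py <<'E'
import numpy as np, cv2
from bench import *
from scipy.spatial.transform import Rotation as Ro
def cam(d):
    K=np.array([[d["fx"],0,d["cx"]],[0,d["fy"],d["cy"]],[0,0,1]]);return K,np.array(d["rvec"],float),np.array(d["tvec"],float)
def ray(d,u,v):
    K,r,t=cam(d);R=cv2.Rodrigues(r)[0];c=-R.T@t
    w=R.T@np.linalg.solve(K,[u,v,1.]);return c,w/np.linalg.norm(w)
def plane(d,u,v,z):
    c,w=ray(d,u,v);return c+w*(z-c[2])/w[2]
def tri(obs):
    A=np.zeros((3,3));b=np.zeros(3)
    for d,u,v in obs:
        c,w=ray(d,u,v);P=np.eye(3)-np.outer(w,w);A+=P;b+=P@c
    x=np.linalg.solve(A,b);return x,[round(float(np.linalg.norm((np.eye(3)-np.outer(w,w))@(x-c))),2) for c,w in [ray(*o) for o in obs]]
def proj(d,P):
    K,r,t=cam(d);return cv2.projectPoints(np.array(P,float).reshape(-1,3),r,t,K,None)[0].reshape(-1,2)
E
python3 - <<'E'
from h import *
import pickle
a={}
for n in("scene","top"):
    a[n]=snapshot(n)
pickle.dump(a,open("c.pkl","wb"))
cv2.imwrite("pics/s1.png",cv2.resize(a["scene"]["frame"][140:290,195:395],None,fx=4,fy=4,interpolation=cv2.INTER_CUBIC))
cv2.imwrite("pics/t1.png",cv2.resize(a["top"]["frame"][210:350,235:455],None,fx=3.6,fy=3.6,interpolation=cv2.INTER_CUBIC))
E
```

```text
(no output)
```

View pics/s1.png

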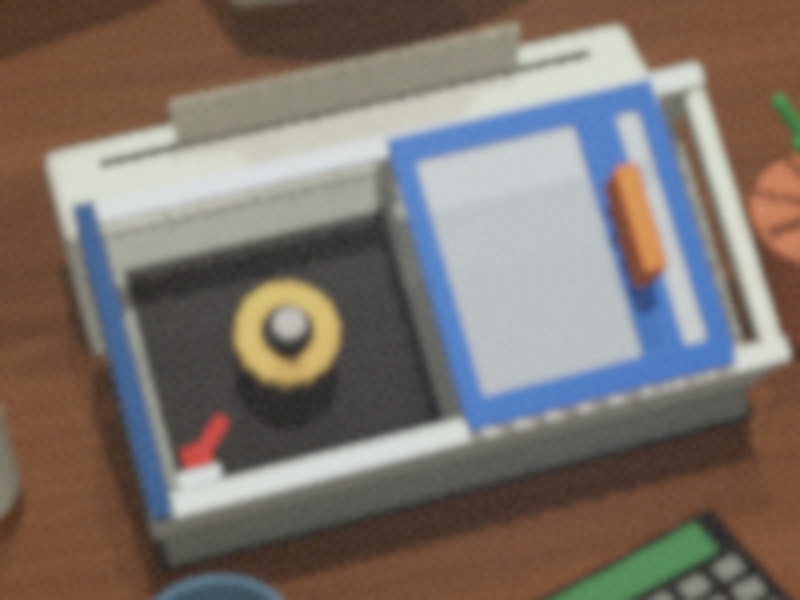

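View pics/t1.png

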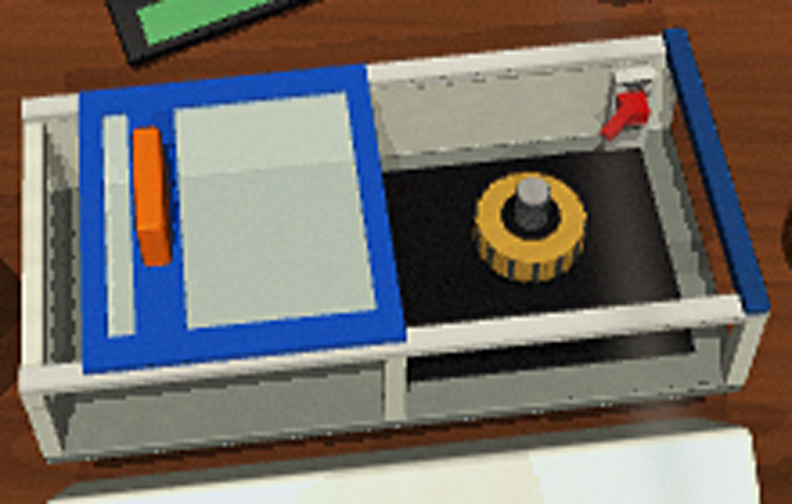

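```bash
cat >> h.py <<'E'
def mp(v,y,h): # machine coords
    return np.array([0,0,75.])+np.array([.866025,0,.5])*v+np.array([0,1.,0])*y+np.array([-.5,0,.866025])*h
def world(p,P):
    c,s=np.cos(p[2]),np.sin(p[2]);return np.array([p[0]+c*P[0]-s*P[1],p[1]+s*P[0]+c*P[1],P[2]])
E
python3 - <<'E'
from h import *
import pickle
from scipy.optimize import least_squares
a=pickle.load(open("c.pkl","rb"))
S=lambda x,y:(195+x/4-.375,140+y/4-.375)
T=lambda x,y:(235+x/3.6-.36,210+y/3.6-.36)
o={'rod':(S(290,322),T(533,187)),
 'A':(S(388,146),T(406,341)),'B':(S(472,432),T(366,66)),'C':(S(652,84),T(83,373)),'D':(S(733,360),T(80,94))}
for k,(s,t) in o.items(): print(k,tri([(a['scene'],*s),(a['top'],*t)]))
def pts(p):
    op=p[3]
    return {'rod':mp(0,0,64),'A':mp(75,83-op,76),'B':mp(-75,83-op,76),'C':mp(75,-67-op,76),'D':mp(-75,-67-op,76)}
def f(p):
    r=[]
    for k,P in pts(p).items():
        W=world(p,P)
        for n,q in zip(('scene','top'),o[k]): r+=list(proj(a[n],W)[0]-q)
    return r
r=least_squares(f,[520,-150,np.pi,120]);print(r.x,np.degrees(r.x[2]),np.round(r.fun,1))
E
```

```text
rod (array([ 530.79466376, -117.19778319,  127.99941895]), [0.18, 0.18])
A (array([454.51728787, -49.95352456, 171.3348427 ]), [0.53, 0.53])
B (array([597.01666894, -34.29480263,  93.57654756]), [0.96, 0.96])
C (array([438.77455957, 100.36688288, 172.74803416]), [0.63, 0.63])
D (array([580.37131645, 113.33604308,  96.49293022]), [0.51, 0.51])
[ 498.06260562 -120.70184473    3.25457086  157.24313897] 186.4731743411646 [-0.  -1.1  0.2  0.4  0.2  0.2 -0.  -5.1 -1.5 -4.7  0.3  1.7  0.   0.3
  0.1 -4.4 -0.1 -4.  -0.5  2.3]
```

```bash
python3 - <<'E'
from h import *
import pickle
from scipy.optimize import least_squares
a=pickle.load(open("c.pkl","rb"))
S=lambda x,y:(195+x/4-.375,140+y/4-.375)
T=lambda x,y:(235+x/3.6-.36,210+y/3.6-.36)
o={'rod':(S(290,322),T(533,187)),
 'A':(S(388,146),T(406,341)),'B':(S(472,432),T(366,66)),'C':(S(652,84),T(83,373)),'D':(S(733,360),T(80,94))}
def pts(p):
    op=p[3];w=p[4]
    return {'rod':mp(0,0,64),'A':mp(w,83-op,76),'B':mp(-w,83-op,76),'C':mp(w,-67-op,76),'D':mp(-w,-67-op,76)}
def f(p):
    r=[]
    for k,P in pts(p).items():
        W=world(p,P)
        for n,q in zip(('scene','top'),o[k]): r+=list(proj(a[n],W)[0]-q)
    return r
r=least_squares(f,[520,-150,np.pi,120,80]);p=r.x;print(r.x,np.degrees(r.x[2]),np.round(r.fun,1))
R=Ro.from_euler('z',p[2]);n=R.apply([-.5,0,.866025]);print('n',n,'v',R.apply([.866,0,.5]),'y',R.apply([0,1,0]))
for k,q in dict(foot=(0,0,0),rodtip=(0,0,64),handle=(0,-30-p[3],92),mark=(-40,47,54),ringc=(0,0,32)).items(): print(k,world(p,mp(*q)).round(1))
# colour detection of red tip
for nm in('scene','top'):
    F=a[nm]["frame"].astype(int); m=((F[...,2]>150)&(F[...,1]<70)&(F[...,0]<70)).astype(np.uint8)
    lab=cv2.connectedComponentsWithStats(m);[print(nm,s,c) for s,c in zip(lab[2][1:],lab[3][1:]) if s[4]>15]
    for h in(51,54,57): print(h,proj(a[nm],world(p,mp(-40,47,h))))
E
```

```text
[ 498.27374773 -120.63642651    3.25303345  157.239078     81.39278107] 186.38508740043878 [-0.  -1.   0.2  0.3 -0.5 -2.5  0.4 -2.  -0.7 -1.7 -0.1 -1.1 -0.7 -2.2
  0.1 -1.3  0.9 -1.  -0.5 -0.6]
n [0.49689845 0.05560514 0.866025  ] v [-0.86062811 -0.0963081   0.5       ] y [ 0.11121028 -0.9937969   0.        ]
foot [ 498.3 -120.6   75. ]
rodtip [ 530.1 -117.1  130.4]
handle [523.2  70.6 154.7]
mark [ 564.8 -160.5  101.8]
ringc [ 514.2 -118.9  102.7]
51 [[250.12381716 243.78211502]]
54 [[250.15037608 243.50257705]]
57 [[250.17706786 243.22164062]]
top [402 236  13  12  68] [408.69117647 240.45588235]
51 [[403.61506458 245.77294619]]
54 [[403.77515773 244.8079778 ]]
57 [[403.9361274  243.83772613]]
```

```bash
cat >> h.py <<'E'
P0=[498.27,-120.64,3.25303]
def tool():
    s=sense();return s["tool_pos"],Ro.from_euler('xyz',s["tcp_rot"],degrees=True)
def delta(tp,tR,pos=None,Rot=None):
    if pos is None:pos,Rot=tool()
    return Rot.inv().apply(np.array(tp)-pos)/1000,(Rot.inv()*tR).as_rotvec()
E
python3 - <<'E'
from h import *
d=snapshot("wrist");K,r,t=cam(d);R=cv2.Rodrigues(r)[0]
p,T=tool();c=-R.T@t
print('tool axes world\n',T.as_matrix().round(3));print('cam in tool',T.inv().apply(c-p).round(1));print('cam axes in tool\n',(T.inv().as_matrix()@R.T).round(3))
E
```

```text
tool axes world
 [[-0.     0.372 -0.928]
 [ 0.001 -0.928 -0.372]
 [-1.    -0.001 -0.   ]]
cam in tool [-141.9    0.5  -69. ]
cam axes in tool
 [[-0.001 -0.272  0.962]
 [ 1.    -0.001  0.   ]
 [ 0.001  0.962  0.272]]
```

```bash
cat >> h.py <<'E'
def mkR(x,z):
    x=np.array(x,float);x/=np.linalg.norm(x);z=np.array(z,float);z-=x*(z@x);z/=np.linalg.norm(z)
    return Ro.from_matrix(np.column_stack([x,np.cross(z,x),z]))
E
python3 - <<'E'
from h import *
R=mkR([.174,-.02,-.985],[.98,-.11,0])
print([q.round(4) for q in delta([500,-121,215],R)])
a=snapshot("top");print(plane(a,498,270,165),plane(a,207,296,85),plane(a,408,183,90))
E
```

```text
[array([ 0.0162, -0.3016, -0.4192]), array([-2.6401, -0.06  ,  0.2329])]
[ 514.51710554 -309.16053153  165.        ] [467.84894954 205.53016514  85.        ] [ 685.96344244 -173.05658277   90.        ]
```

Request:
drive_tool:
  deltas:
    - [0,0.016,-0.302,-0.419,-2.64,-0.06,0.233]
    - [0,0.016,-0.302,-0.419,-2.64,-0.06,0.233]
    - [0,0.016,-0.302,-0.419,-2.64,-0.06,0.233]
    - [0,0.016,-0.302,-0.419,-2.64,-0.06,0.233]
    - [0,0.016,-0.302,-0.419,-2.64,-0.06,0.233]
    - [0,0.016,-0.302,-0.419,-2.64,-0.06,0.233]
    - [0,0.016,-0.302,-0.419,-2.64,-0.06,0.233]
    - [0,0.016,-0.302,-0.419,-2.64,-0.06,0.233]
    - [0,0.016,-0.302,-0.419,-2.64,-0.06,0.233]
    - [0,0.016,-0.302,-0.419,-2.64,-0.06,0.233]

```text
time: 1.18
tool_pos: [446.9, -203.5, 218.7]
tcp_rot: [39.9, 83.8, -46.6]
ft_force: [0.6, -0.6, -0.0]
finger_gap: 85.6
```

```bash
python3 - <<'E'
from h import *
R=mkR([.174,-.02,-.985],[.98,-.11,0])
print([q.round(4) for q in delta([500,-121,215],R)],sense()["joint_pos"].round(1))
E
```

```text
[array([ 0.0012,  0.0579, -0.0792]), array([-1.3892, -0.0298,  0.1224])] [-29.1 -15.2 108.5  -1.9  80.9 -32.4]
```

Request:
drive_tool:
  deltas:
    - [0,0.001,0.058,-0.079,-1.389,-0.03,0.122]
    - [0,0.001,0.058,-0.079,-1.389,-0.03,0.122]
    - [0,0.001,0.058,-0.079,-1.389,-0.03,0.122]
    - [0,0.001,0.058,-0.079,-1.389,-0.03,0.122]
    - [0,0.001,0.058,-0.079,-1.389,-0.03,0.122]
    - [0,0.001,0.058,-0.079,-1.389,-0.03,0.122]
    - [0,0.001,0.058,-0.079,-1.389,-0.03,0.122]
    - [0,0.001,0.058,-0.079,-1.389,-0.03,0.122]
    - [0,0.001,0.058,-0.079,-1.389,-0.03,0.122]
    - [0,0.001,0.058,-0.079,-1.389,-0.03,0.122]

```text
time: 2.02
tool_pos: [499.8, -123.3, 215.0]
tcp_rot: [3.9, 80.2, -10.8]
ft_force: [0.6, 0.0, -0.8]
finger_gap: 85.6
```

```bash
python3 - <<'E'
from h import *
import pickle
print(sense()["joint_pos"].round(1),*tool()[0].round(1))
d=snapshot("wrist");pickle.dump(d,open("w1.pkl","wb"));cv2.imwrite("pics/w1.png",d["frame"])
p=P0
for h in(51,54,57):print(h,proj(d,world(p,mp(-40,47,h))))
for h in(40,44):print(h,proj(d,world(p,mp(0,0,h))),proj(d,world(p,mp(0,0,64))))
E
```

```text
[-20.8 -15.4 109.4   1.8  76.4 -96.3] 499.8 -123.3 215.0
51 [[288.99196113 290.51229098]]
54 [[289.57426797 293.93793476]]
57 [[290.16356955 297.40472779]]
40 [[328.66040692 232.31994626]] [[336.4172401  261.46929112]]
44 [[329.89504547 236.95958515]] [[336.4172401  261.46929112]]
```

View pics/w1.png

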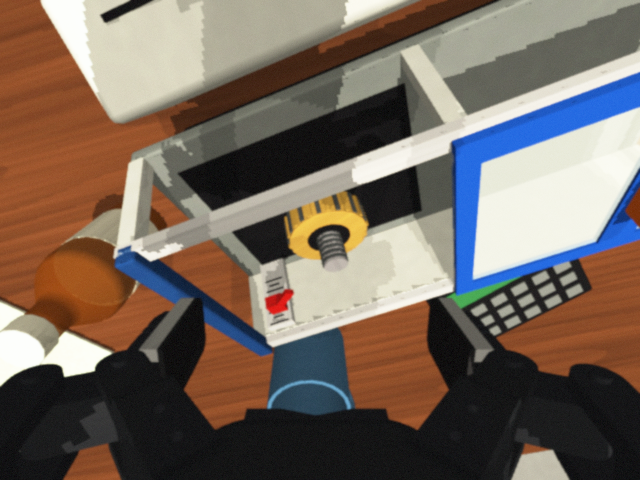

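```bash
python3 - <<'E'
from h import *
import pickle
d=pickle.load(open("w1.pkl","rb"))
cv2.imwrite("pics/w1z.png",cv2.resize(d["frame"][185:325,235:385],None,fx=5,fy=5,interpolation=cv2.INTER_CUBIC)[:600])
cv2.imwrite("pics/w1r.png",cv2.resize(d["frame"][280:325,250:310],None,fx=12,fy=12,interpolation=cv2.INTER_CUBIC))
E
```

```text
(no output)
```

View pics/w1z.png

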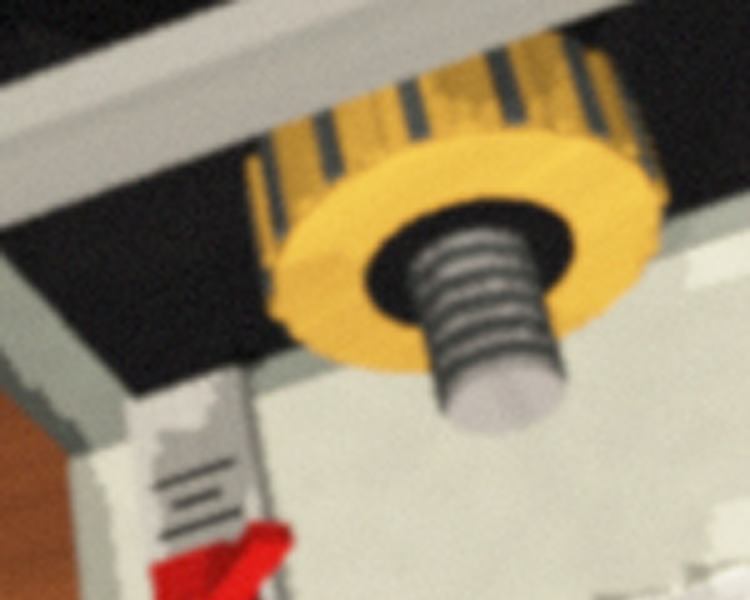

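View pics/w1r.png

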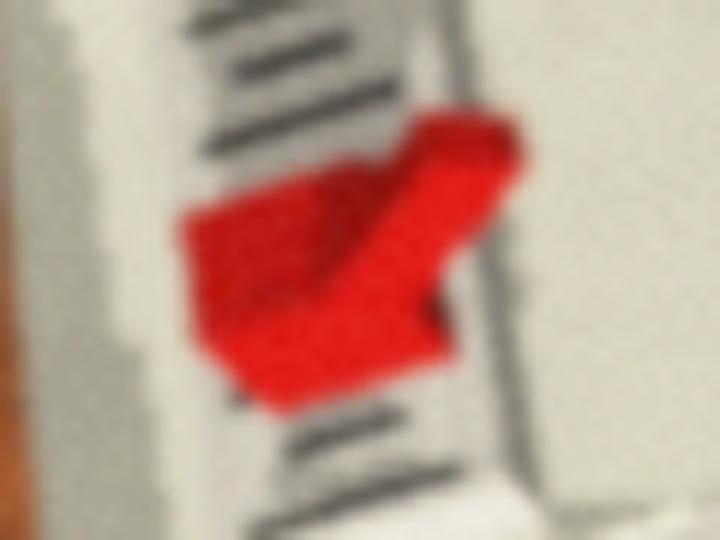

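```bash
python3 - <<'E'
from h import *
import pickle
d=pickle.load(open("w1.pkl","rb"))
p=P0
for h in(38,40,42):
    c=[world(p,mp(28*np.cos(t),28*np.sin(t),h)) for t in np.linspace(0,2*np.pi,60,endpoint=False)]
    q=proj(d,c).astype(np.float32);e=cv2.fitEllipse(q);print(h,e)
q=proj(d,[world(p,mp(8*np.cos(t),8*np.sin(t),64)) for t in np.linspace(0,6.28,40)]).astype(np.float32);print('rod',cv2.fitEllipse(q))
F=d["frame"][185:325,235:385].astype(int)
m=((F[...,2]>215)&(F[...,0]<110)&(F[...,1]>150)).astype(np.uint8)*255
cv2.imwrite("pics/m.png",cv2.resize(m,None,fx=4,fy=4,interpolation=0))
cs,_=cv2.findContours(m,cv2.RETR_EXTERNAL,cv2.CHAIN_APPROX_NONE);c=max(cs,key=cv2.contourArea)
print(cv2.fitEllipse(cv2.convexHull(c)),cv2.fitEllipse(c))
E
```

```text
38 ((327.6628112792969, 227.94752502441406), (47.821407318115234, 81.67597198486328), 75.04855346679688)
40 ((328.27325439453125, 230.23590087890625), (47.61415481567383, 82.0430679321289), 75.06867980957031)
42 ((328.8892517089844, 232.54501342773438), (47.40121078491211, 82.41349029541016), 75.088623046875)
rod ((336.3877868652344, 261.3017272949219), (12.652114868164062, 24.676965713500977), 75.31163024902344)
((91.60922241210938, 47.210636138916016), (52.25022506713867, 77.49903869628906), 77.52788543701172) ((92.10273742675781, 48.420047760009766), (45.90291976928711, 71.14439392089844), 76.91704559326172)
```

View pics/m.png

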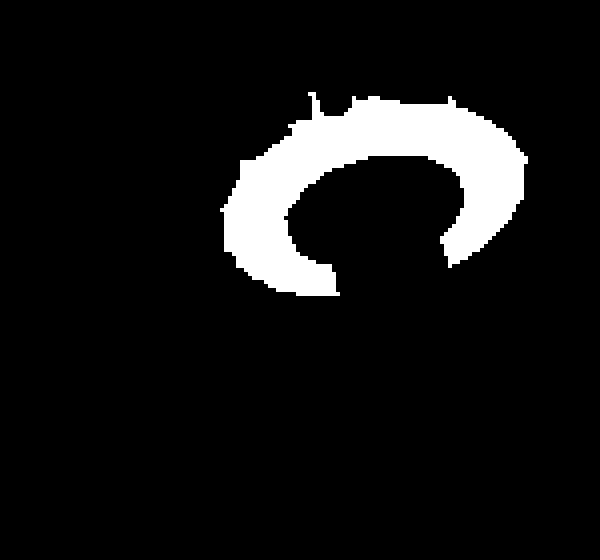

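```bash
cat >> h.py <<'E'
RM=Ro.from_euler('z',P0[2]);N=RM.apply([-.5,0,.866025]);V=RM.apply([.866025,0,.5]);Y=RM.apply([0,1.,0])
def grip(v,y,h,ang): # tcp at v,y,h ; tool z at angle ang (ccw about n) from +v
    a=np.radians(ang);return world(P0,mp(v,y,h)),mkR(-N,V*np.cos(a)+Y*np.sin(a))
E
python3 - <<'E'
from h import *
p,R=grip(0,0,130,0)
print([q.round(4) for q in delta(p,R)],p)
p,R=grip(0,0,130,20)
print([q.round(4) for q in delta(p,R)],p)
E
```

```text
[array([0.0373, 0.0248, 0.0532]), array([ 2.6224, -0.1027, -0.9527])] [ 562.86682332 -113.411555    187.58325   ]
[array([0.0373, 0.0248, 0.0532]), array([ 2.3013,  0.0593, -0.8812])] [ 562.86682332 -113.411555    187.58325   ]
```

```bash
python3 - <<'E'
from h import *
p,R=grip(0,0,165,0)
print([q.round(3) for q in delta(p,R)],p)
E
```

```text
[array([0.01 , 0.031, 0.075]), array([ 2.622, -0.103, -0.953])] [ 580.25827575 -111.46543519  217.894125  ]
```

Request:
drive_tool:
  deltas:
    - [0,0.01,0.031,0.075,2.622,-0.103,-0.953]
    - [0,0.01,0.031,0.075,2.622,-0.103,-0.953]
    - [0,0.01,0.031,0.075,2.622,-0.103,-0.953]
    - [0,0.01,0.031,0.075,2.622,-0.103,-0.953]
    - [0,0.01,0.031,0.075,2.622,-0.103,-0.953]
    - [0,0.01,0.031,0.075,2.622,-0.103,-0.953]
    - [0,0.01,0.031,0.075,2.622,-0.103,-0.953]
    - [0,0.01,0.031,0.075,2.622,-0.103,-0.953]
    - [0,0.01,0.031,0.075,2.622,-0.103,-0.953]
    - [0,0.01,0.031,0.075,2.622,-0.103,-0.953]

```text
time: 2.9
tool_pos: [580.9, -112.7, 218.3]
tcp_rot: [-24.2, 70.4, -108.8]
ft_force: [-0.6, -0.5, -0.5]
finger_gap: 85.6
```

```bash
python3 - <<'E'
from h import *
p,R=grip(0,0,150,0)
print([q.round(3) for q in delta(p,R)],p,sense()["joint_pos"].round(1))
E
```

```text
[array([ 0.013, -0.006, -0.005]), array([ 1.442, -0.061, -0.522])] [ 572.80479614 -112.29948654  204.90375   ] [ -4.4  11.6  84.3 -19.   89.2  -8.8]
```

Request:
drive_tool:
  deltas:
    - [0,0.013,-0.006,-0.005,1.442,-0.061,-0.522]
    - [0,0.013,-0.006,-0.005,1.442,-0.061,-0.522]
    - [0,0.013,-0.006,-0.005,1.442,-0.061,-0.522]
    - [0,0.013,-0.006,-0.005,1.442,-0.061,-0.522]
    - [0,0.013,-0.006,-0.005,1.442,-0.061,-0.522]
    - [0,0.013,-0.006,-0.005,1.442,-0.061,-0.522]
    - [0,0.013,-0.006,-0.005,1.442,-0.061,-0.522]
    - [0,0.013,-0.006,-0.005,1.442,-0.061,-0.522]
    - [0,0.013,-0.006,-0.005,1.442,-0.061,-0.522]
    - [0,0.013,-0.006,-0.005,1.442,-0.061,-0.522]

```text
time: 3.73
tool_pos: [573.1, -112.7, 204.9]
tcp_rot: [-5.6, 60.8, -162.4]
ft_force: [0.0, -0.8, 0.1]
finger_gap: 85.3
```

```bash
python3 - <<'E'
from h import *
p,R=grip(0,0,110,0)
print([q.round(3) for q in delta(p,R)],p,sense()["joint_pos"].round(1))
E
```

```text
[array([ 0.04 , -0.004, -0.   ]), array([ 0.268, -0.009, -0.097])] [ 552.9288505  -114.52362346  170.26275   ] [ -8.5  32.2  62.5 -13.3 111.4  56.3]
```

Request:
drive_tool:
  deltas:
    - [30,0.04,-0.004,0,0.268,-0.009,-0.097]
    - [30,0.04,-0.004,0,0.268,-0.009,-0.097]
    - [30,0.04,-0.004,0,0.268,-0.009,-0.097]
    - [30,0.04,-0.004,0,0.268,-0.009,-0.097]
    - [30,0.04,-0.004,0,0.268,-0.009,-0.097]
    - [30,0.04,-0.004,0,0.268,-0.009,-0.097]
    - [30,0.04,-0.004,0,0.268,-0.009,-0.097]
    - [30,0.04,-0.004,0,0.268,-0.009,-0.097]
    - [30,0.04,-0.004,0,0.268,-0.009,-0.097]
    - [30,0.04,-0.004,0,0.268,-0.009,-0.097]

```text
time: 4.57
tool_pos: [553.1, -115.0, 170.8]
tcp_rot: [-0.3, 60.1, -173.4]
ft_force: [0.7, 0.0, 0.3]
finger_gap: 75.4
```

```bash
python3 - <<'E'
from h import *
import pickle
p,R=grip(0,0,110,0)
print([q.round(4) for q in delta(p,R)],sense()["joint_pos"].round(1))
d=snapshot("wrist");pickle.dump(d,open("w2.pkl","wb"));cv2.imwrite("pics/w2.png",d["frame"])
for k in [(0,0,64),(0,0,41.7),(-40,47,52)]:print(k,proj(d,world(P0,mp(*k))))
q,_=tool();T=tool()[1]
print('tool axis pts',proj(d,[q+T.apply([x,0,0]) for x in(0,46,68,98)]))
E
```

```text
[array([ 0.0005, -0.0005, -0.0002]), array([ 0.0093, -0.0015, -0.0022])] [-11.3  32.7  65.7  -9.4 110.1  70.8]
(0, 0, 64) [[313.68055886 266.3516452 ]]
(0, 0, 41.7) [[313.80935555 253.30899333]]
(-40, 47, 52) [[402.09785583 188.86300057]]
tool axis pts [[314.705571   305.48347364]
 [314.95272809 266.88255614]
 [315.03595407 253.8843478 ]
 [315.12672776 239.70734168]]
```

View pics/w2.png

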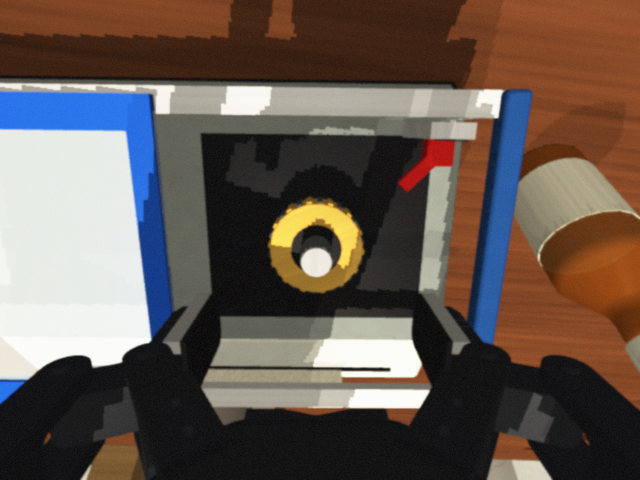

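```bash
python3 - <<'E'
from h import *
import pickle
a=pickle.load(open("w1.pkl","rb"));b=pickle.load(open("w2.pkl","rb"))
F=b["frame"].astype(int)[225:285,290:345];m=((F.min(2)>150)).astype(np.uint8)
l=cv2.connectedComponentsWithStats(m);i=1+np.argmax(l[2][1:,4]);print(l[2][i],l[3][i]+[290,225])
G=a["frame"].astype(int)[225:300,300:370]
cv2.imwrite("pics/w2z.png",cv2.resize(b["frame"][120:300,260:470],None,fx=3.8,fy=3.3,interpolation=cv2.INTER_CUBIC))
X,e=tri([(a,335.2,263.6),(b,*(l[3][i]+[290,225]))]);print(X,e)
D=X-world(P0,mp(0,0,64));print('off v,y,n',D@V,D@Y,D@N)
E
```

```text
[ 11  23  31  29 697] [315.88091822 262.09469154]
[ 532.14521788 -118.16088078  129.12156374] [0.15, 0.15]
off v,y,n -2.332794671536373 1.3034142019978283 -0.15893076415883844
```

View pics/w2z.png

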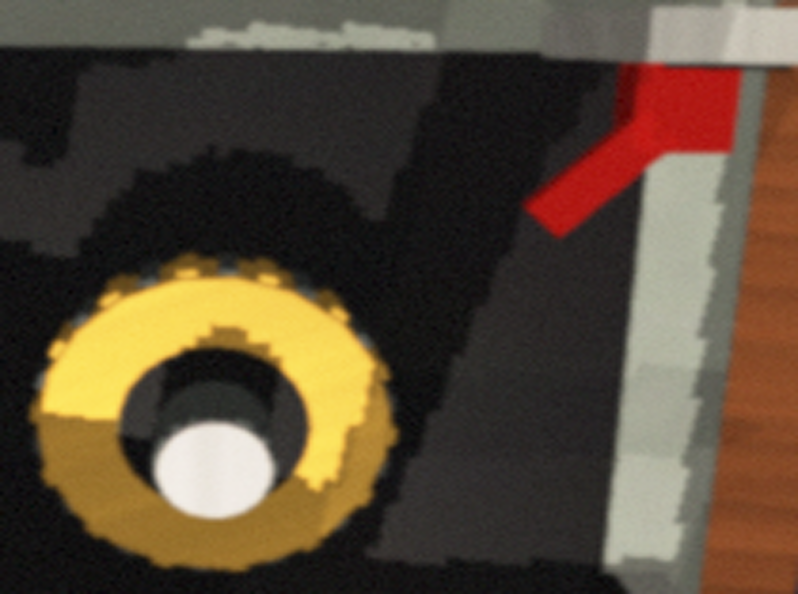

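```bash
python3 - <<'E'
from h import *
import pickle
a=pickle.load(open("w1.pkl","rb"));b=pickle.load(open("w2.pkl","rb"))
F=np.array(world(P0,mp(0,0,0)))
rt,_=tri([(a,335.2,263.6),(b,315.9,262.1)])
for n,p,q in [('mark',(288.7,292.5),(402.0,186.9)),('ring',(328.5,234.5),(316.2,247.8))]:
    X,e=tri([(a,*p),(b,*q)]);D=X-rt;print(n,D@V,D@Y,64+D@N,e)
E
sed -i 's/^P0=.*/P0=[500.3,-121.7,3.25303]/' h.py
python3 - <<'E'
from h import *
print(world(P0,mp(0,0,64)))
for h in(60,8):
  p,R=grip(0,0,h,0);print([q.round(4) for q in delta(p,R)])
E
```

```text
mark -38.62915120773892 46.02917978595395 52.12996016707267 [0.45, 0.45]
ring -0.48395312447201455 -0.16880410725184825 39.83952970481532 [0.25, 0.25]
[ 532.10151302 -118.14138092  130.4256    ]
[array([ 0.0494,  0.0006, -0.0018]), array([ 0.0091, -0.0013, -0.0021])]
[array([ 0.1014,  0.0005, -0.0017]), array([ 0.0091, -0.0013, -0.0021])]
```

Request:
drive_tool:
  deltas:
    - [30,0.015,0.0005,-0.002,0.009,-0.001,-0.002]
    - [30,0.03,0.0005,-0.002,0.009,-0.001,-0.002]
    - [30,0.045,0.0005,-0.002,0.009,-0.001,-0.002]
    - [30,0.06,0.0005,-0.002,0.009,-0.001,-0.002]
    - [30,0.07,0.0005,-0.002,0.009,-0.001,-0.002]
    - [30,0.08,0.0005,-0.002,0.009,-0.001,-0.002]
    - [30,0.09,0.0005,-0.002,0.009,-0.001,-0.002]
    - [30,0.097,0.0005,-0.002,0.009,-0.001,-0.002]
    - [30,0.101,0.0005,-0.002,0.009,-0.001,-0.002]
    - [30,0.101,0.0005,-0.002,0.009,-0.001,-0.002]
  squeeze: 25

```text
time: 5.45
tool_pos: [503.9, -121.3, 81.3]
tcp_rot: [-0.1, 59.9, -173.7]
ft_force: [0.2, 0.4, -0.1]
finger_gap: 75.2
```

```bash
python3 - <<'E'
from h import *
p,R=grip(-.4,0,8,0);print([q.round(4) for q in delta(p,R)])
d=snapshot("wrist");cv2.imwrite("pics/w3.png",d["frame"])
d=snapshot("top");cv2.imwrite("pics/t3.png",cv2.resize(d["frame"][180:360,230:470],None,fx=3,fy=3))
E
```

```text
[array([-0.0007,  0.    , -0.0004]), array([-0.0001,  0.0012,  0.0007])]
```

View pics/w3.png

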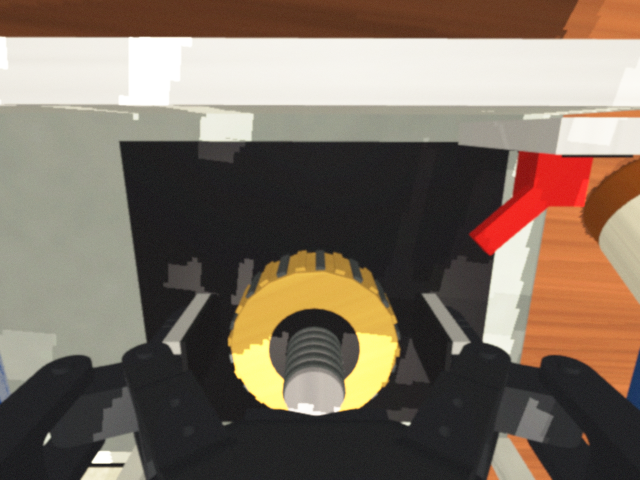

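Request:
drive_tool:
  deltas:
    - [200,0,0,0,0,0,0]
    - [200,0,0,0,0,0,0]
    - [200,0,0,0,0,0,0]
    - [200,0,0,0,0,0,0]
    - [200,0,0,0,0,0,0]
    - [200,0,0,0,0,0,0]
    - [200,0,0,0,0,0,0]
    - [200,0,0,0,0,0,0]
    - [200,0,0,0,0,0,0]
    - [200,0,0,0,0,0,0]
  squeeze: 25

```text
time: 6.38
tool_pos: [505.2, -120.6, 82.7]
tcp_rot: [-0.1, 60.1, -173.7]
ft_force: [1.7, 5.1, 4.1]
finger_gap: 54.3
```

Request:
drive_tool:
  deltas:
    - [200,-0.0002,0,0,-0.05,0,0]
    - [200,-0.0005,0,0,-0.13,0,0]
    - [200,-0.0007,0,0,-0.21,0,0]
    - [200,-0.001,0,0,-0.29,0,0]
    - [200,-0.0013,0,0,-0.37,0,0]
    - [200,-0.0016,0,0,-0.46,0,0]
    - [200,-0.0019,0,0,-0.55,0,0]
    - [200,-0.0022,0,0,-0.64,0,0]
    - [200,-0.0025,0,0,-0.72,0,0]
    - [200,-0.0028,0,0,-0.8,0,0]

```text
time: 7.22
tool_pos: [506.6, -120.4, 85.1]
tcp_rot: [-46.2, 60.1, -173.7]
ft_force: [1.2, 5.8, 3.8]
finger_gap: 54.2
```

```bash
python3 - <<'E'
from h import *
s=sense();print(s["joint_pos"].round(1),s["ft_force"].round(1),s["wrist_torque"].round(2))
d=snapshot("wrist");cv2.imwrite("pics/w4.png",d["frame"])
E
```

```text
[-12.5  30.6  78.   -9.4  99.9  25.7] [1.2 5.8 3.8] [ 0.87  0.06 -0.5 ]
```

View pics/w4.png

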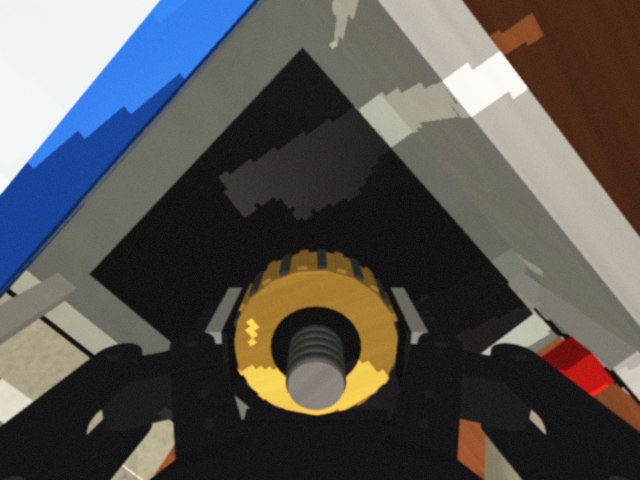

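Request:
drive_tool:
  deltas:
    - [200,-0.0002,0,0,-0.05,0,0]
    - [200,-0.0005,0,0,-0.13,0,0]
    - [200,-0.0007,0,0,-0.21,0,0]
    - [200,-0.001,0,0,-0.29,0,0]
    - [200,-0.0013,0,0,-0.37,0,0]
    - [200,-0.0016,0,0,-0.46,0,0]
    - [200,-0.0019,0,0,-0.55,0,0]
    - [200,-0.0022,0,0,-0.64,0,0]
    - [200,-0.0025,0,0,-0.72,0,0]
    - [200,-0.0028,0,0,-0.8,0,0]

```text
time: 8.1
tool_pos: [508.0, -120.2, 87.6]
tcp_rot: [-92.0, 60.1, -173.7]
ft_force: [2.1, 6.3, 4.5]
finger_gap: 54.6
```

Request:
drive_tool:
  deltas:
    - [200,-0.0002,0,0,-0.05,0,0]
    - [200,-0.0005,0,0,-0.13,0,0]
    - [200,-0.0007,0,0,-0.21,0,0]
    - [200,-0.001,0,0,-0.29,0,0]
    - [200,-0.0013,0,0,-0.37,0,0]
    - [200,-0.0016,0,0,-0.46,0,0]
    - [200,-0.0019,0,0,-0.55,0,0]
    - [200,-0.0022,0,0,-0.64,0,0]
    - [200,-0.0025,0,0,-0.72,0,0]
    - [200,-0.0028,0,0,-0.8,0,0]

```text
time: 8.93
tool_pos: [509.4, -120.0, 90.1]
tcp_rot: [-137.8, 60.1, -173.7]
ft_force: [1.7, 5.8, 4.2]
finger_gap: 54.1
```

```bash
python3 - <<'E'
from h import *
import pickle
s=sense();print(s["joint_pos"].round(1),s["ft_force"].round(1),s["wrist_torque"].round(2))
d=snapshot("wrist");cv2.imwrite("pics/w5.png",d["frame"]);pickle.dump(d,open("w5.pkl","wb"))
E
```

```text
[-12.5  30.7  77.3  -9.4 100.5 -66. ] [1.7 5.8 4.2] [ 0.61  0.1  -0.43]
```

View pics/w5.png

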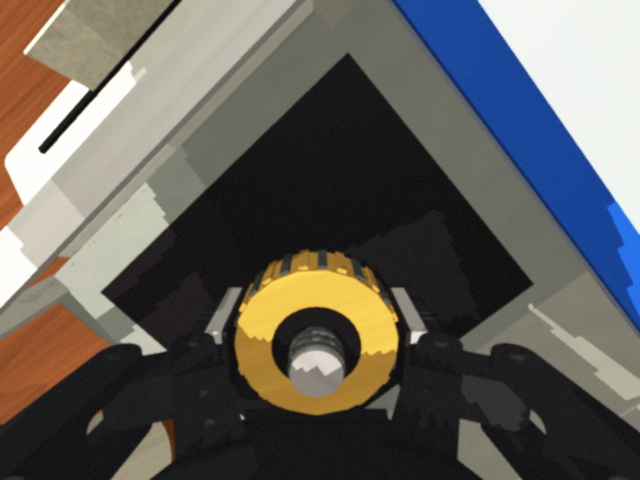

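Request:
drive_tool:
  deltas:
    - [200,-0.0002,0,0,-0.05,0,0]
    - [200,-0.0005,0,0,-0.13,0,0]
    - [200,-0.0007,0,0,-0.21,0,0]
    - [200,-0.001,0,0,-0.29,0,0]
    - [200,-0.0013,0,0,-0.37,0,0]
    - [200,-0.0016,0,0,-0.46,0,0]
    - [200,-0.0019,0,0,-0.53,0,0]
    - [200,-0.0021,0,0,-0.6,0,0]
    - [200,-0.0021,0,0,-0.6,0,0]
    - [200,-0.0021,0,0,-0.6,0,0]

```text
time: 9.82
tool_pos: [510.4, -119.9, 91.9]
tcp_rot: [-172.0, 60.1, -173.7]
ft_force: [1.0, 6.8, 5.3]
finger_gap: 54.2
```

Request:
drive_tool:
  deltas:
    - [30,0,0,0,0,0,0]
    - [30,0,0,0,0,0,0]
    - [30,0,0,0,0,0,0]
    - [30,0,0,0,0,0,0]
    - [30,0,0,0,0,0,0]
    - [30,0,0,0,0,0,0]
    - [30,-0.02,0,0,0,0,0]
    - [30,-0.05,0,0,0,0,0]
    - [30,-0.08,0,0,0,0,0]
    - [30,-0.11,0,0,0,0,0]

```text
time: 10.65
tool_pos: [564.6, -114.6, 187.3]
tcp_rot: [-171.9, 60.0, -173.7]
ft_force: [0.7, -0.5, -0.1]
finger_gap: 75.4
```

```bash
python3 - <<'E'
from h import *
import pickle
s=sense();print(s["joint_pos"].round(1),s["ft_force"].round(1),tool()[0])
d=snapshot("wrist");cv2.imwrite("pics/w6.png",d["frame"]);pickle.dump(d,open("w6.pkl","wb"))
R=mkR([.174,-.02,-.985],[.98,-.11,0])
print([q.round(4) for q in delta([500,-121,210],R)])
E
```

```text
[ -11.1   34.1   62.1   -9.3  112.4 -100.7] [ 0.7 -0.5 -0.1] [ 564.58818356 -114.62942486  187.282681  ]
[array([ 0.0194, -0.0083, -0.0675]), array([ 0.0882, -0.6826,  0.0888])]
```

View pics/w6.png

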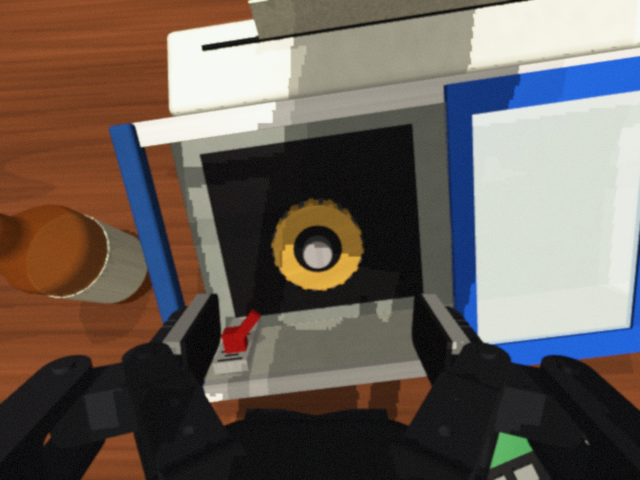

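```bash
python3 - <<'E'
from h import *
R=mkR([.22,-.025,-.975],[.98,-.11,0])
print([q.round(4) for q in delta([500,-121,195],R)])
E
```

```text
[array([ 0.0325, -0.0072, -0.0602]), array([ 0.0905, -0.7299,  0.0871])]
```

Request:
drive_tool:
  deltas:
    - [30,0.0,-0.001,-0.015,0.02,-0.12,0.01]
    - [30,0.01,-0.003,-0.03,0.03,-0.24,0.03]
    - [30,0.015,-0.004,-0.04,0.05,-0.36,0.04]
    - [30,0.025,-0.006,-0.05,0.06,-0.48,0.06]
    - [30,0.032,-0.007,-0.06,0.075,-0.6,0.07]
    - [30,0.032,-0.007,-0.06,0.09,-0.73,0.087]
    - [30,0.032,-0.007,-0.06,0.09,-0.73,0.087]
    - [30,0.032,-0.007,-0.06,0.09,-0.73,0.087]
    - [30,0.032,-0.007,-0.06,0.09,-0.73,0.087]
    - [30,0.032,-0.007,-0.06,0.09,-0.73,0.087]

```text
time: 11.53
tool_pos: [496.9, -121.1, 189.7]
tcp_rot: [-0.1, 77.7, -6.5]
ft_force: [0.3, 0.2, -0.3]
finger_gap: 75.1
```

```bash
python3 - <<'E'
from h import *
import pickle
print(tool()[0])
d=snapshot("wrist");cv2.imwrite("pics/w7.png",d["frame"]);pickle.dump(d,open("w7.pkl","wb"))
cv2.imwrite("pics/w7z.png",cv2.resize(d["frame"][180:330,240:390],None,fx=5,fy=4,interpolation=cv2.INTER_CUBIC))
E
```

```text
[ 496.88011428 -121.05534386  189.68291807]
```

View pics/w7.png

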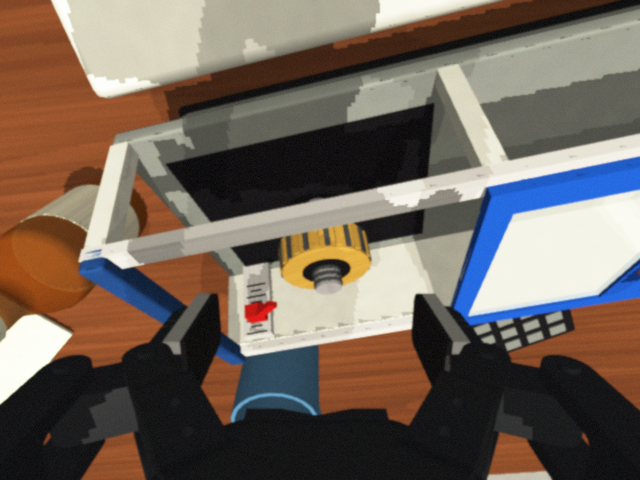

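View pics/w7z.png

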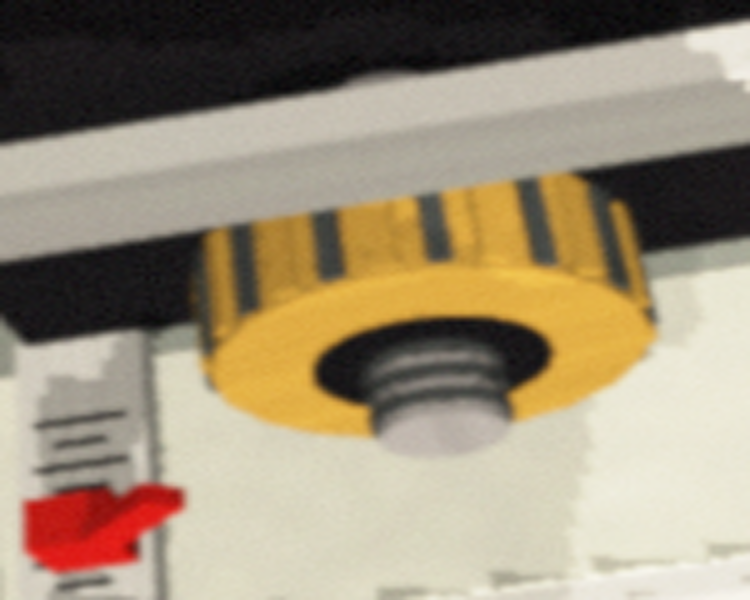

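```bash
cat > lev.py <<'E'
from h import *
import pickle,sys
def ana(f,rod,ring,mark):
    d=pickle.load(open(f,"rb"))
    q=proj(d,[world(P0,mp(8*np.cos(t),8*np.sin(t),64)) for t in np.linspace(0,6.28,40)]).astype(np.float32);r0=np.array(cv2.fitEllipse(q)[0])
    b=np.array(rod)-r0
    print(f,'bias',b)
    hs=np.arange(38,60,1.)
    R=[]
    for h in hs:
        c=[world(P0,mp(28*np.cos(t),28*np.sin(t),h)) for t in np.linspace(0,2*np.pi,60,endpoint=False)]
        R.append(cv2.fitEllipse(proj(d,c).astype(np.float32))[0])
    R=np.array(R)+b;print(' ring h',np.interp(ring[1],R[:,1],hs),'dx',ring[0]-np.interp(ring[1],R[:,1],R[:,0]))
    M=np.array([proj(d,world(P0,mp(-40,47,h)))[0] for h in hs])+b
    o=np.argsort(M[:,1]);print(' mark h',np.interp(mark[1],M[o,1],hs[o]),'dx',mark[0]-np.interp(mark[1],M[o,1],M[o,0]))
ana('w1.pkl',(335.2,263.6),(328.5,234.5),(288.7,292.5))
ana('w7.pkl',(328.0,286.8),(325.8,267.4),(271.6,306.4))
E
python3 lev.py
```

```text
w1.pkl bias [-0.32310181 -0.69885864]
 ring h 41.713123577171565 dx 0.8201088868376587
 mark h 51.23463274672171 dx 0.5554473961527151
w7.pkl bias [-0.47399902 -0.88344116]
 ring h 52.274898623805 dx 0.4610895280009686
 mark h 52.619245414423936 dx 0.7494647830558279
```

```bash
python3 - <<'E'
from h import *
import pickle
for f,(x,y) in dict(w7=(240,292),w6=(215,300),w2=(390,160),w1=(258,280)).items():
    d=pickle.load(open(f+".pkl","rb"))
    im=cv2.resize(d["frame"][y:y+40,x:x+60],None,fx=10,fy=10,interpolation=cv2.INTER_CUBIC)
    cv2.imwrite(f"pics/z_{f}.png",im)
ims=[cv2.imread(f"pics/z_{f}.png") for f in("w7","w6","w2","w1")]
im=np.vstack([np.hstack(ims[:2]),np.hstack(ims[2:])]);cv2.imwrite("pics/zz.png",cv2.resize(im,(800,534)))
E
```

```text
(no output)
```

View pics/zz.png

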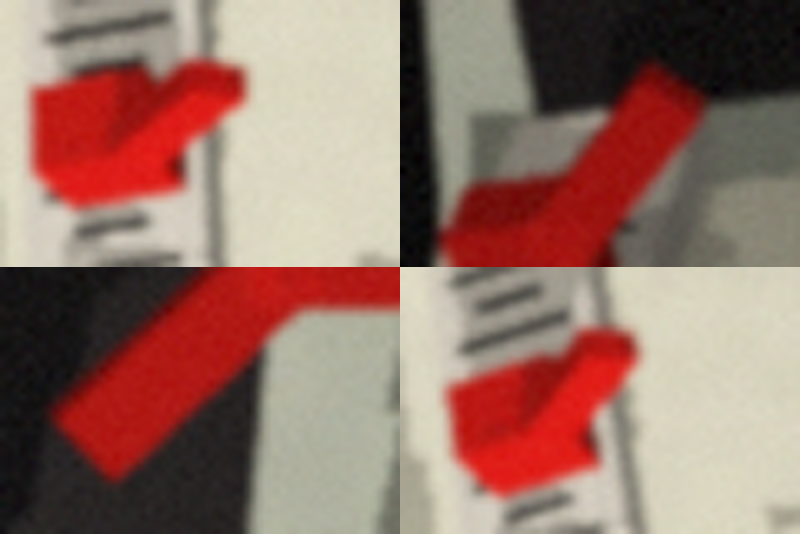

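View pics/z_w7.png

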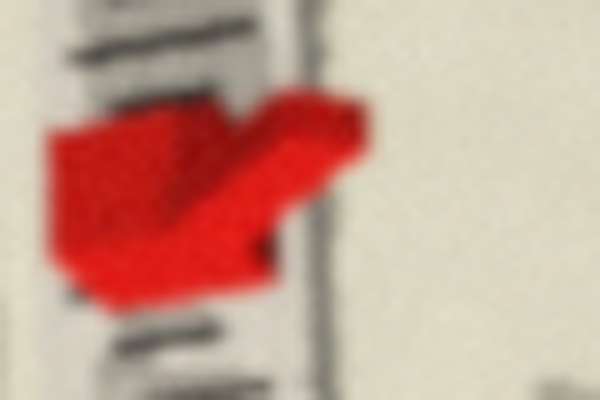

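```bash
python3 - <<'E'
from h import *
import pickle
D={k:pickle.load(open(k+".pkl","rb")) for k in("w1","w2","w6","w7")}
F=D["w6"]["frame"].astype(int)[230:275,295:340]
m=((F.max(2)-F.min(2)<40)&(F.min(2)>110)).astype(np.uint8)
l=cv2.connectedComponentsWithStats(m);i=1+np.argmax(l[2][1:,4]);print(l[2][i],l[3][i]+[295,230]);rod6=l[3][i]+[295,230]
F=D["w6"]["frame"].astype(int)[190:300,260:375]
m=((F[...,2]>110)&(F[...,2]-F[...,0]>60)).astype(np.uint8)*255
cs,_=cv2.findContours(m,cv2.RETR_EXTERNAL,cv2.CHAIN_APPROX_NONE);c=max(cs,key=cv2.contourArea)
print(cv2.boundingRect(c));cv2.imwrite("pics/m6.png",np.hstack([cv2.resize(D["w6"]["frame"][190:300,260:375],None,fx=5,fy=5)]))
rod={'w1':(335.2,263.6),'w2':(315.9,262.1),'w6':rod6,'w7':(328.0,286.8)}
mark={'w1':(288.4,293.0),'w2':(402.1,187.0),'w6':(256.2,311.7),'w7':(271.5,305.4)}
r,e=tri([(D[k],*v) for k,v in rod.items()]);print('rod',r,e)
for ks in (("w1","w2","w6","w7"),("w1","w2"),("w6","w7"),("w2","w7")):
    r,e0=tri([(D[k],*rod[k]) for k in ks]);x,e=tri([(D[k],*mark[k]) for k in ks]);d=x-r;print(ks,d@V,d@Y,64+d@N,e,e0)
E
python3 - <<'E'
exec(open('lev.py').read().split("ana('w1")[0])
ana('w1.pkl',(335.2,263.6),(328.5,234.5),(288.4,293.0))
ana('w7.pkl',(328.0,286.8),(325.8,267.4),(271.5,305.4))
E
```

```text
[  9  14  28  24 517] [317.00773694 255.75628627]
(12, 13, 91, 88)
rod [ 532.51773885 -118.25838768  128.9349871 ] [0.23, 0.46, 0.56, 0.2]
('w1', 'w2', 'w6', 'w7') -37.57265739073021 45.78200781423452 52.510182368399754 [0.76, 0.81, 1.23, 0.61] [0.23, 0.46, 0.56, 0.2]
('w1', 'w2') -38.59160881724179 46.166831594680716 52.45877887158331 [0.61, 0.61] [0.15, 0.15]
('w6', 'w7') -35.244126647592736 45.01477036648969 54.02093791133473 [0.61, 0.61] [0.07, 0.07]
('w2', 'w7') -38.599507265654665 46.00579039710867 52.479461745150104 [0.52, 0.52] [0.2, 0.2]
w1.pkl bias [-0.32310181 -0.69885864]
 ring h 41.713123577171565 dx 0.8201088868376587
 mark h 51.67386099582958 dx 0.17130591637533144
w7.pkl bias [-0.47399902 -0.88344116]
 ring h 52.274898623805 dx 0.4610895280009686
 mark h 51.85621848632597 dx 0.7001783402411093
```

View pics/m6.png

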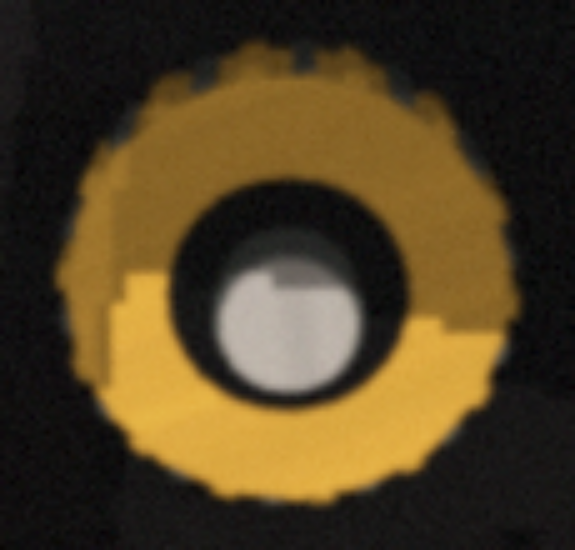

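```bash
python3 - <<'E'
from h import *
import pickle
d=pickle.load(open("w7.pkl","rb"));b=np.array([-.47,-.88])
for k in [(-39,46,62),(-39,77,62),(-72,46,62),(-39,46,0),(-40,47,52),(-74,83,70),(-74,0,70),(74,83,70),(74,0,70)]:print(k,proj(d,world(P0,mp(*k)))[0]+b)
cv2.imwrite("pics/w7p.png",cv2.resize(d["frame"][250:370,220:340],None,fx=5,fy=5,interpolation=cv2.INTER_CUBIC))
E
```

```text
(-39, 46, 62) [272.45164436 318.23750006]
(-39, 77, 62) [230.29690361 325.78039718]
(-72, 46, 62) [284.75564084 332.06812793]
(-39, 46, 0) [268.52490118 242.99805214]
(-40, 47, 52) [270.81334632 305.59127341]
(-74, 83, 70) [240.08380277 350.88694725]
(-74, 0, 70) [345.16230836 332.91366435]
(74, 83, 70) [120.42357167 267.56472309]
(74, 0, 70) [301.11673993 230.949747  ]
```

View pics/w7p.png

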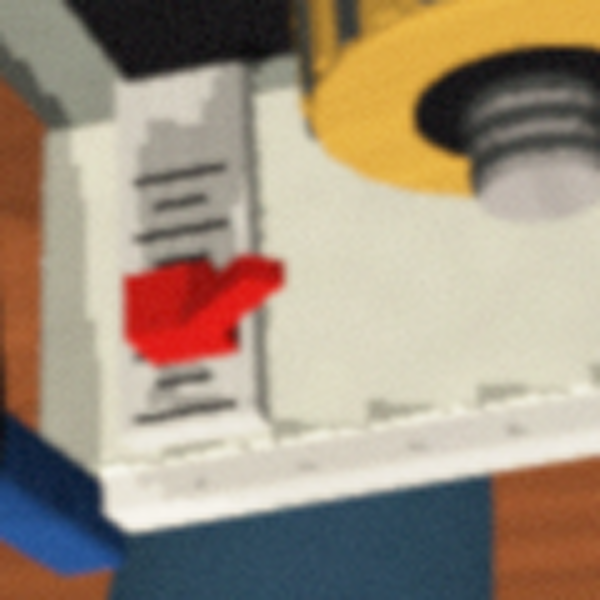

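```bash
python3 - <<'E'
from h import *
p,R=grip(0,-188,150,180);print([q.round(4) for q in delta(p,R)],p)
p,R=grip(0,-100,170,180);print([q.round(4) for q in delta(p,R)],p)
E
```

```text
[array([-0.0076,  0.1996,  0.0371]), array([-0.2252,  0.7349, -0.0348])] [553.92790906  73.47440245 204.90375   ]
[array([-0.0183,  0.1159,  0.0693]), array([-0.2252,  0.7349, -0.0348])] [573.65208434 -12.86768989 222.22425   ]
```

Request:
drive_tool:
  deltas:
    - [30,-0.025,0.02,0.01,-0.02,0.07,0]
    - [60,-0.035,0.05,0.02,-0.05,0.19,-0.01]
    - [60,-0.03,0.085,0.037,-0.09,0.31,-0.015]
    - [60,-0.02,0.12,0.037,-0.13,0.43,-0.02]
    - [60,-0.015,0.155,0.037,-0.17,0.55,-0.025]
    - [60,-0.008,0.19,0.037,-0.2,0.66,-0.03]
    - [60,-0.008,0.2,0.037,-0.225,0.735,-0.035]
    - [60,-0.008,0.2,0.037,-0.225,0.735,-0.035]
    - [60,-0.008,0.2,0.037,-0.225,0.735,-0.035]
    - [60,-0.008,0.2,0.037,-0.225,0.735,-0.035]

```text
time: 12.42
tool_pos: [553.7, 74.0, 204.0]
tcp_rot: [-179.9, 60.1, -173.6]
ft_force: [-0.1, -0.2, 1.0]
finger_gap: 65.2
```

```bash
python3 - <<'E'
from h import *
import pickle
p,R=grip(0,-188,150,180);print([q.round(4) for q in delta(p,R)],p,sense()["joint_pos"].round(1))
d=snapshot("wrist");cv2.imwrite("pics/w8.png",d["frame"]);pickle.dump(d,open("w8.pkl","wb"))
F=d["frame"].astype(int);m=((F[...,2]>150)&(F[...,1]>50)&(F[...,1]<150)&(F[...,0]<60)).astype(np.uint8)
l=cv2.connectedComponentsWithStats(m);[print(s,c) for s,c in zip(l[2][1:],l[3][1:]) if s[4]>100]
for y in(-181,-188,-195):print(proj(d,[world(P0,mp(v,y,110)) for v in(-30,30)]))
E
```

```text
[array([-0.0009, -0.0005, -0.0003]), array([-0.0009,  0.0016,  0.0003])] [553.92790906  73.47440245 204.90375   ] [  3.4  31.6  63.7  -1.7 114.6 -93.3]
[ 436  165   62  106 1286] [472.25116641 213.14774495]
[ 303  215   26  106 2580] [315.0620155  268.03953488]
[499 242  68  50 109] [539.01834862 275.83486239]
[499 244  33  22 179] [521.06145251 255.41340782]
[[303.08383291 321.53091093]
 [301.73963962 211.81933166]]
[[316.14920645 321.51438179]
 [315.9786583  211.79816528]]
[[329.21526896 321.49785178]
 [330.21849527 211.77699768]]
```

View pics/w8.png

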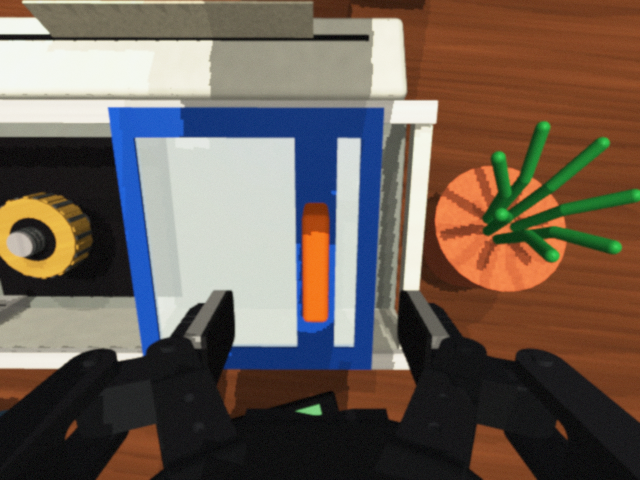

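Request:
drive_tool:
  deltas:
    - [60,0.015,0,0,0,0,0]
    - [60,0.03,0,0,0,0,0]
    - [60,0.045,0,0,0,0,0]
    - [60,0.055,0,0,0,0,0]
    - [60,0.062,0,0,0,0,0]
    - [60,0.066,0,0,0,0,0]
    - [150,0.066,0,0,0,0,0]
    - [230,0.066,0,0,0,0,0]
    - [230,0.066,0,0,0,0,0]
    - [230,0.066,0,0,0,0,0]
  squeeze: 25

```text
time: 13.3
tool_pos: [520.7, 70.6, 148.0]
tcp_rot: [180.0, 60.1, -173.7]
ft_force: [0.1, 0.4, -0.1]
finger_gap: 17.1
```

Request:
drive_tool:
  deltas:
    - [230,0,0,0,0,0,0]
    - [230,0,0,0,0,0,0]
    - [230,0,0,0,0,0,0]
    - [230,0,0,0,0,0,0]
    - [230,0,-0.002,0,0,0,0]
    - [230,0,-0.004,0,0,0,0]
    - [230,0,-0.007,0,0,0,0]
    - [230,0,-0.01,0,0,0,0]
    - [230,0,-0.015,0,0,0,0]
    - [230,0,-0.02,0,0,0,0]

```text
time: 14.13
tool_pos: [522.9, 51.3, 148.0]
tcp_rot: [179.9, 60.1, -173.7]
ft_force: [2.4, 3.3, 5.9]
finger_gap: 13.8
```

```bash
python3 - <<'E'
from h import *
s=sense();print(s["ft_force"].round(1),s["wrist_torque"].round(2),s["finger_gap"],s["joint_pos"].round(1))
p,R=grip(0,-188,150,180);print([q.round(4) for q in delta(p,R)])
d=snapshot("wrist");cv2.imwrite("pics/w9.png",d["frame"])
E
```

```text
[2.4 3.3 5.9] [ 0.38 -0.17 -0.4 ] 13.829764379844024 [  1.6  28.7  73.5  -2.4 107.6 -94.9]
[array([-0.0659,  0.0187,  0.0006]), array([ 0.0006,  0.0021, -0.001 ])]
```

View pics/w9.png

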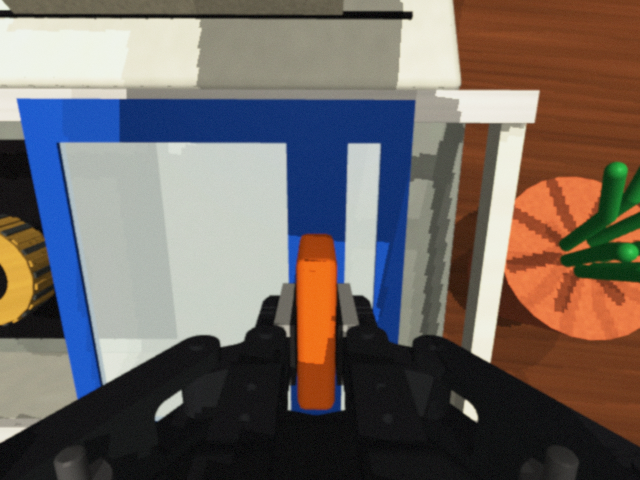

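Request:
drive_tool:
  deltas:
    - [230,0,-0.005,0,0,0,0]
    - [230,0,-0.012,0,0,0,0]
    - [230,0,-0.02,0,0,0,0]
    - [230,0,-0.028,0,0,0,0]
    - [230,0,-0.036,0,0,0,0]
    - [230,0,-0.044,0,0,0,0]
    - [230,0,-0.052,0,0,0,0]
    - [230,0,-0.06,0,0,0,0]
    - [230,0,-0.066,0,0,0,0]
    - [230,0,-0.07,0,0,0,0]

```text
time: 15.02
tool_pos: [530.5, -18.9, 148.0]
tcp_rot: [179.9, 60.1, -173.7]
ft_force: [1.1, 2.4, 5.7]
finger_gap: 13.5
```

Request:
drive_tool:
  deltas:
    - [230,0,-0.005,0,0,0,0]
    - [230,0,-0.012,0,0,0,0]
    - [230,0,-0.02,0,0,0,0]
    - [230,0,-0.028,0,0,0,0]
    - [230,0,-0.036,0,0,0,0]
    - [230,0,-0.044,0,0,0,0]
    - [230,0,-0.05,0,0,0,0]
    - [230,0,-0.055,0,0,0,0]
    - [230,0,-0.059,0,0,0,0]
    - [230,0,-0.061,0,0,0,0]

```text
time: 15.85
tool_pos: [537.0, -79.5, 148.0]
tcp_rot: [179.9, 60.1, -173.7]
ft_force: [0.5, 3.1, 6.1]
finger_gap: 13.2
```

```bash
python3 - <<'E'
from h import *
s=sense();print(s["ft_force"].round(1),s["finger_gap"],(s["ft_force"]@Y).round(1))
p,R=grip(0,-30,84,180);print([q.round(4) for q in delta(p,R)])
d=snapshot("wrist");cv2.imwrite("pics/w10.png",d["frame"])
E
```

```text
[0.5 3.1 6.1] 13.231513358096072 -3.0
[array([-0.0002, -0.0078,  0.0008]), array([-0.0002,  0.0011, -0.0009])]
```

View pics/w10.png

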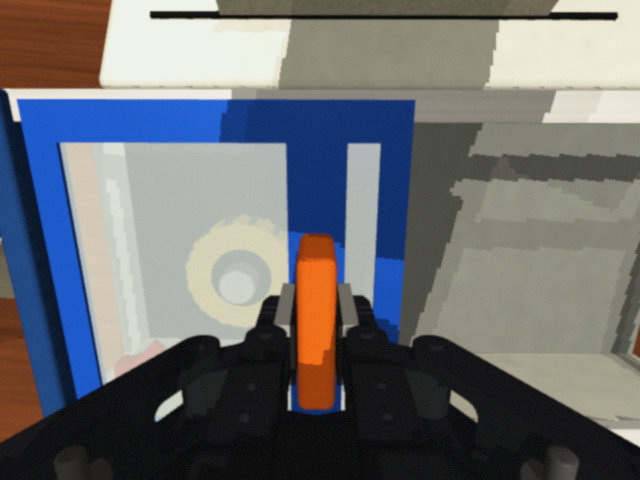

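~8 mm remain; push gently until the force rises.

Request:
drive_tool:
  deltas:
    - [230,0,-0.001,0,0,0,0]
    - [230,0,-0.002,0,0,0,0]
    - [230,0,-0.003,0,0,0,0]
    - [230,0,-0.004,0,0,0,0]
    - [230,0,-0.005,0,0,0,0]
    - [230,0,-0.006,0,0,0,0]
    - [230,0,-0.0065,0,0,0,0]
    - [230,0,-0.007,0,0,0,0]
    - [230,0,-0.0075,0,0,0,0]
    - [230,0,-0.008,0,0,0,0]

```text
time: 16.73
tool_pos: [537.8, -86.8, 148.0]
tcp_rot: [179.9, 60.1, -173.7]
ft_force: [0.8, 6.4, 7.3]
finger_gap: 13.6
```

Request:
drive_tool:
  deltas:
    - [230,0,-0.0002,0,0,0,0]
    - [230,0,-0.0004,0,0,0,0]
    - [230,0,-0.0006,0,0,0,0]
    - [230,0,-0.0008,0,0,0,0]
    - [230,0,-0.001,0,0,0,0]
    - [230,0,-0.0012,0,0,0,0]
    - [230,0,-0.0014,0,0,0,0]
    - [230,0,-0.0016,0,0,0,0]
    - [230,0,-0.0018,0,0,0,0]
    - [230,0,-0.002,0,0,0,0]

```text
time: 17.57
tool_pos: [537.8, -86.8, 148.0]
tcp_rot: [179.5, 60.0, -174.0]
ft_force: [-1.3, 13.6, 7.6]
finger_gap: 13.9
```

Request:
drive_tool:
  deltas:
    - [150,0,0,0,0,0,0]
    - [90,0,0,0,0,0,0]
    - [90,0,0,0,0,0,0]
    - [90,0,0,0,0,0,0]
    - [90,0,0,0,0,0,0]
    - [90,-0.01,0,0,0,0,0]
    - [90,-0.025,0,0,0,0,0]
    - [90,-0.045,0,0,0,0,0]
    - [90,-0.07,0,0,0,0,0]
    - [90,-0.09,0,0,0,0,0]

```text
time: 18.4
tool_pos: [583.5, -84.5, 227.5]
tcp_rot: [-180.0, 60.1, -173.7]
ft_force: [1.2, -0.4, -0.4]
finger_gap: 55.2
```

```bash
python3 - <<'E'
from h import *
import pickle
for n in("scene","top","wrist"):
    d=snapshot(n);pickle.dump(d,open(f"e_{n}.pkl","wb"));f=d["frame"]
    if n=="top":f=cv2.resize(f[130:350,160:520],None,fx=2.2,fy=2.2)
    if n=="scene":f=cv2.resize(f[120:340,130:450],None,fx=2.4,fy=2.4)
    cv2.imwrite(f"pics/e_{n}.png",f)
print(sense()["ft_force"])
R=mkR([.22,-.025,-.975],[.98,-.11,0])
print([q.round(4) for q in delta([497,-121,240],R)])
E
```

```text
[ 0.4380244  -0.22691238 -0.13830914]
[array([ 0.034 , -0.0265, -0.085 ]), array([ 0.2255, -0.7387,  0.0342])]
```

View pics/e_wrist.png

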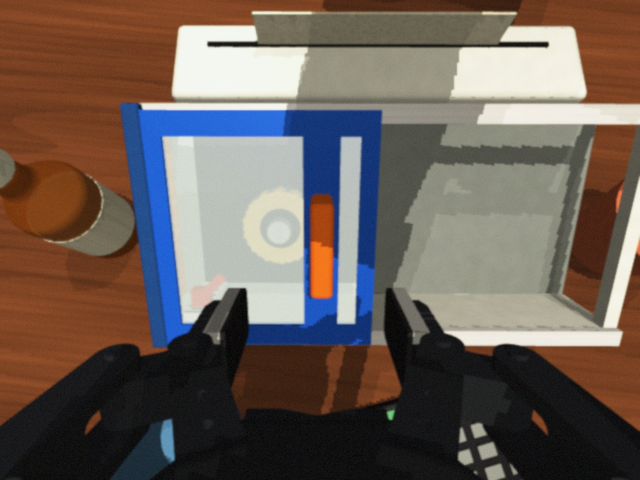

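View pics/e_top.png

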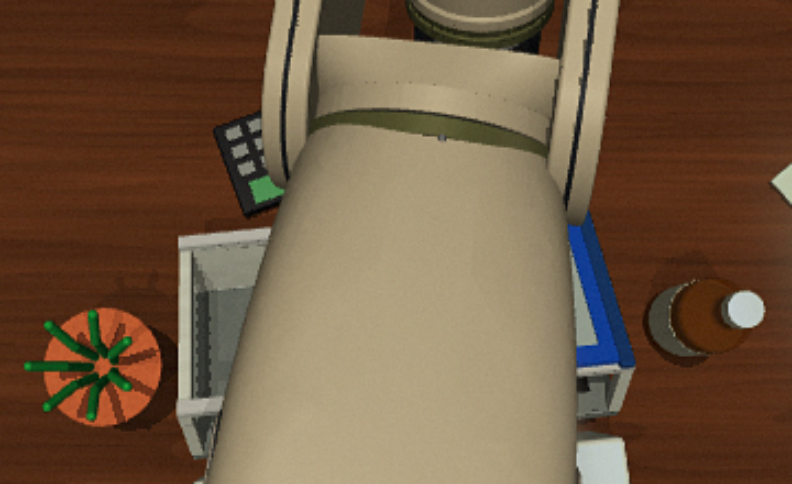

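```bash
python3 - <<'E'
from h import *
print(hand_in(), sense()["time"])
E
```

```text
the job is handed in; nothing more can be done
the job is handed in; nothing more can be done
```

I spun the ring up with one grip, about 172° of turn, so it rose roughly 10.5 mm. I then gripped the orange handle and slid the cover shut. Finally I let go, backed off along the rod's direction and handed in at about 18 s of the 67 s allowed.

Last checks:
- **Ring level:** the best close view put the ring's top face at about 52.3 mm above the deck and the red pointer at about 51.9 mm. Other pairs of views put the pointer at about 52.5 mm. All of these are inside the 2.5 mm tolerance.
- **One disagreement:** the pair of views taken after the spin gave 54.0 mm for the pointer. I discounted it because it also misplaced the pointer sideways by several millimetres. Taken at face value it would still be within 2.5 mm.
- **No level check after closing:** the level was measured before the cover was shut and not again afterwards.
- **Cover:** it stopped within about 1 mm of the expected closed position as the push force rose from 3 N to 14 N. The final wrist picture shows it against the blue frame.
- **Surroundings:** the last pictures show the bottle and plant standing. The calculator is partly hidden, and the mug is only partly visible in the wrist view. I made no measurement of whether any of them moved. The pointer showed no visible shift, but I did not measure that separately either.
- **Release:** the gripper was open and clear of everything, with under 1 N at the wrist.

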